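# Stow the dried glass drip bottle in its sliding-cover box

## Robot

A 6-joint arm with a two-finger parallel gripper is mounted at the origin on the work surface. World frame = base frame: x ahead of the robot, y to its left, z up, the work surface at z = 0. Lengths are in m, angles in rad, forces in N, time in s.
With the tool pointing down it reaches from about 0.275 to 1 m from the base axis. Payload 8.4 kg.
Tool frame: the origin (TCP) lies on the centre line of the jaws, within the pads' length; the fingertips stand 17 mm ahead of it and the grasp point (between the pads) lies 2 mm behind it (bot.tcp_to_tips is the z of the fingertips in the tool frame, in m); z points along the fingers, y is the line along which they close (so a half turn about z gives the same grasp; the last joint's range is limited). The gripper opens to 85 mm and grips with 20 to 120 N. Pads are 22 mm wide; open, the fingers measure 114 mm over their backs; the gripper's body (76 mm by 85 mm) begins 54 mm behind the grasp point. The pads swing forward as they close: fully open they stand 13 mm farther back than shut.
Start: joints at [-1.182, 0.353, 1.633, -0, 1.155, -0.002], TCP at [0.238, -0.578, 0.214] pointing down, gripper open.
Joint ranges: [-2.63, 2.63], [-0.92, 2.1], [0.06, 2.66], [-1.3, 4.44], [0, 2.69], [-3.02, 3.02]. Speed limits (rad/s): [2.22, 2.22, 2.79, 3.14, 3.14, 3.14].

## Interface

Orientations are given as a unit quaternion [x, y, z, w].
In Python, from workcell import bot, hand, kinematics, get_obs, vision, hand_in gives the robot as it stands. The module is installed in compiled form; this text tells all that it offers. Calls block until the motion is done:
- bot.reach(position, orientation): joint-space move of the TCP to a pose.
- bot.servo_line(position, ori=None, velocity=0.15): straight line of the TCP; ori=None keeps the orientation; velocity is the mean speed in m/s.
- bot.goto_joints(angles): joint-space move.
- hand.move_gripper(opening, strength=None): finger opening in m; strength is the grip in N (None keeps the last); returns when the fingers have stopped.
- bot.dwell(seconds).
- kinematics.solve_ik(position, orientation): joint angles nearest the present ones, or None.
- get_obs(): the state.
- vision.read_camera(name): name is "scene" or "top" or "wrist"; returns a dict with "frame" (420x560x3 uint8, red, green, blue), "intrinsics" (3x3 intrinsics, pixels), "view" (4x4, takes a point from world to camera coordinates). Camera axes: x right, y down, z forward; pixel columns grow to the right and rows downward; lengths in m; the calibration is good to about 2 mm. The wrist camera is an equidistant fisheye: a pixel r from the principal point sees the ray r / f radians off the axis. A picture is of the moment at which its call begins. There is no depth.
A pose or a line that the arm cannot do raises bot.IKError and nothing moves.
- hand_in(): hands the job in; it is judged then, once.
The state is a dict: "time_s": time; "joint_pos": joint angles; "joint_vel": joint speeds; "joint_efforts": joint torques, N m; "position": TCP position; "orientation": TCP orientation; "wrist_force": force on the tool from outside, world axes, zero at the start; "ft_torque": the same for the moment, N m; "gripper_width": finger opening in m; "grip_force": force on a finger pad.
Only numpy, scipy, OpenCV 4.12 (cv2) and the standard library are available. Lean on these libraries where they do the work, as an engineer would, in place of code of your own. Each camera call takes 0.05 s, during which the arm holds its last target. There are 200 camera calls.

## Task

Slide the white cover of the blue box fully back, take the clean glass drip bottle off its sloping drying stand and lay it level in the box's dimpled pocket with its red cap pointing away from the robot, then slide the cover fully shut over it. The bottle is thin glass: hold it lightly, do not knock or drop it, and set it down gently. Leave the dish, chew ball and brush where they are.

Things in the scene. Friction and masses are not known exactly. Their poses are not given: they have to be found in the camera images.
- bottle: Thin-glass drip bottle, 0.12 kg, 151 mm long: clear body 54 mm in diameter, 106 long, with half-ball ends; red cap (29 mm diameter) and steel tube at +x. Origin: middle of the body; x runs along it from base to cap. It starts sloping 30 deg from level, base high and nearer the robot, cap low and farther, both sides of its middle free for fingers. Breaks above 80 N squeeze per finger or 15 N against box or table or when dropped over 6 mm.
- bottle_tip (a point): Tip of the bottle's steel drip tube, 98 mm from the middle of the glass body, at its x = +98 mm.
- rack: Fixed white drying stand with two grey dimples on a 48 mm wide spine sloping 30 degrees, so the tool must be tilted as much either to take the bottle square to its axis or to lay it down. Base 170 x 100 x 8 mm. Origin on the table, 70 mm past the bottle's middle, which lies at x = -70 mm, 100 mm up. x points level to the slope's low end (away from the robot).
- box: Fixed pastel blue box 355 x 150 mm, side walls 77.5 mm high. Origin on the table; x points level, away from the robot, the way the cover opens. It reaches from x = -205 to 150 mm. From x = -200 to -24 mm it is an open compartment (140 mm wide inside, floor 5 mm up, near wall 67 mm high); the rest is a closed deck onto which the cover slides.
- pocket (a point): Middle of the bottle's body when seated, 37 mm above the table, at box x = -130 mm. The pocket is two dark blue round dimples 52 mm apart along the box's x, rims 21.5 mm above the table, 51 mm wide, on foam that gives 0.4 mm per N (6 mm at most); free room beside them for fingers. The bottle lies level along the box's x, cap to +x, away from the robot (reversed, it does not fit).
- cover (a joint): How far the white sliding cover is open, m: 0 = fully shut, 0.185 = fully back at its stop. It slides level along the box's x, takes about 2 to 3 N and stays where it is left. Cover 183 x 136 x 6 mm, top 75 mm above the table; shut, its near edge is at box x = -205 mm. It clears a seated bottle by 5 mm.
- cover_grip (a point): Grasp point on the orange grip block of the cover, 95 mm above the table; it moves with the cover (at box x = -145 mm when shut). The block is 22 mm along the box's x, 44 mm along y and stands from 75 to 105 mm above the table.
- dish: White ceramic treat dish, 110 mm wide, 40 mm high, with the chew ball in it; fixed. Origin at the centre of its underside. Bystander.
- ball: Willow chew ball, 68 mm, lying in the dish; origin at its centre. Bystander.
- brush: Orange slicker brush, 175 mm long, lying on the table, head 85 mm wide, 30 mm high; origin on its underside. Bystander.
Mind the look-alikes: they are no part of the job. There is more than one size of the bottle; the job needs the smallest.

How it is judged:
On the way, in this order (a step that is already met when the one before it is completed fails the run):
1. the cover is slid fully back (at least 165 mm of 185) (value of joint cover above 0.165 m), for 0.2 s.
2. the bottle lies released and level in the pocket while the cover is still back (distance between bottle and pocket below 0.006 m and angle between the x axis of bottle and the x axis of box, either way round below 0.12 rad and x of bottle_tip in the frame of box above -0.048 m and contact force between the fingers and bottle below 0.1 N and value of joint cover above 0.14 m), for 0.2 s.
At the end, for the whole second after the job is handed in: The bottle lies at rest in the pocket, its middle within 6 mm of the seated place and its axis within about 7 degrees of the box's, cap away from the robot, and the cover is shut to within 6 mm (distance between bottle and pocket below 0.006 m and angle between the x axis of bottle and the x axis of box, either way round below 0.12 rad and x of bottle_tip in the frame of box above -0.048 m and value of joint cover below 0.006 m and linear speed of bottle below 0.02 m/s and contact force between the fingers and bottle below 0.1 N); the robot touches nothing.
It fails at once if the bottle is knocked or set down hard: more than 15 N between it and the box or its cover (contact force between bottle and box above 15 N).
It fails at once if the bottle strikes the table with more than 15 N (contact force between bottle and table above 15 N).
It fails at once if the bottle is squeezed with more than about 80 N per finger (contact force between the fingers and bottle above 160 N).
It fails at once if the bottle is dropped: it falls unheld faster than 0.35 m/s (over 6 mm) (contact force between the fingers and bottle below 0.1 N and linear speed of bottle above 0.35 m/s).
It fails at once if the chew ball or brush is moved by more than 30 mm (distance of any of ball, brush from where it was at the start of the episode above 0.03 m).
It also fails if it takes over 64 s, if anything falls off the work surface, if the arm or the gripper's body presses on something with over 40 N, if the wrist force passes 120 N, or if a joint passes its speed limit or range.

## Working session

There is one attempt and no reset: what is moved stays moved. The work goes in short steps, each a Python script; the robot and the scene stay as the last script left them, time stands still between calls to the robot, and variables do not carry over. Pictures are saved under pics/ and viewed, at most 10 in all, crops included, and the job is handed in when it is done.

```bash
mkdir -p pics; python3 - <<'E'
from workcell import bot,hand,vision,get_obs
import cv2,numpy as np
for n in("scene","top"):
    c=vision.read_camera(n); cv2.imwrite(f"pics/{n}0.png",cv2.resize(c["frame"][...,::-1],(800,600),interpolation=cv2.INTER_CUBIC))
    np.savez(f"{n}0.npz",f=c["frame"],K=c["intrinsics"],V=c["view"]); print(n,c["intrinsics"].tolist(),np.round(c["view"],3).tolist())
E
```

```text
scene [[496.1844768015585, 0.0, 282.225861521894], [0.0, 496.1844768015585, 203.71157696396486], [0.0, 0.0, 1.0]] [[-0.574, 0.819, 0.008, 0.343], [0.697, 0.494, -0.521, -0.342], [-0.43, -0.293, -0.854, 1.579], [0.0, 0.0, 0.0, 1.0]]
top [[405.6688129706855, 0.0, 283.06720344685846], [0.0, 405.6688129706855, 207.4091904230775], [0.0, 0.0, 1.0]] [[0.018, -1.0, -0.005, -0.011], [-0.988, -0.017, -0.151, 0.61], [0.151, 0.008, -0.988, 1.237], [0.0, 0.0, 0.0, 1.0]]
```

View pics/scene0.png

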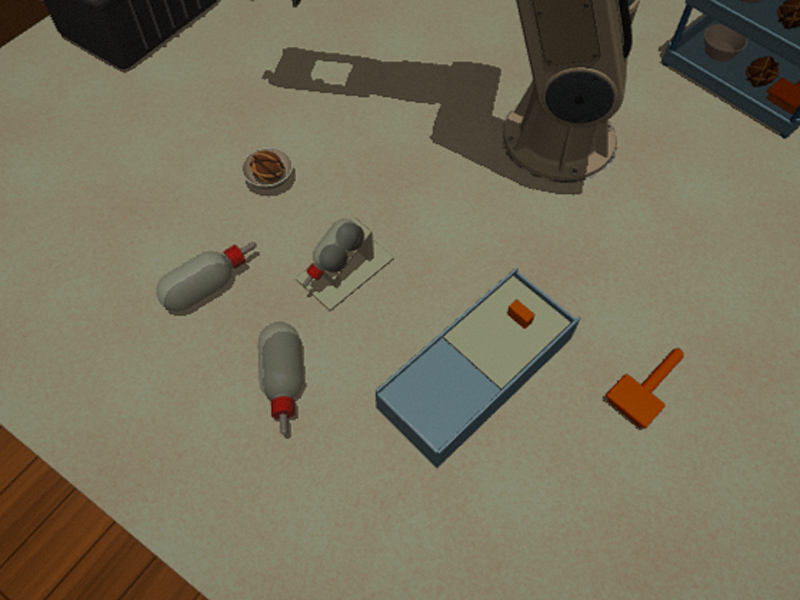

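View pics/top0.png

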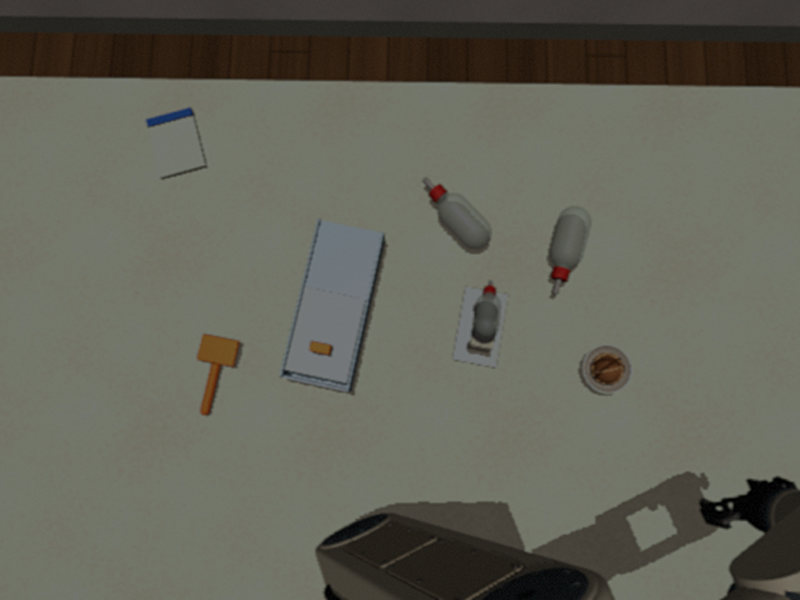

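The scene view shows the box (corners near (515,272), (578,320), (437,464), (377,393)) and the rack with the small bottle at about (335,250). The top view shows the box at (335,305) and the bottle at (486,318). I'll enlarge both.

```bash
python3 - <<'E'
import cv2,numpy as np
for n,x,y in(("scene",205,140),("top",192,145)):
    f=np.load(n+"0.npz")["f"][...,::-1]; s=4 if n=="scene" else 4.7
    w,h=(200,150) if n=="scene" else (170,127)
    c=cv2.resize(f[y:y+h,x:x+w],None,fx=s,fy=s,interpolation=cv2.INTER_CUBIC)
    cv2.imwrite(f"pics/{n}1.png",np.clip(c*1.5,0,255).astype(np.uint8)[:600,:800])
E
```

```text
(no output)
```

View pics/scene1.png

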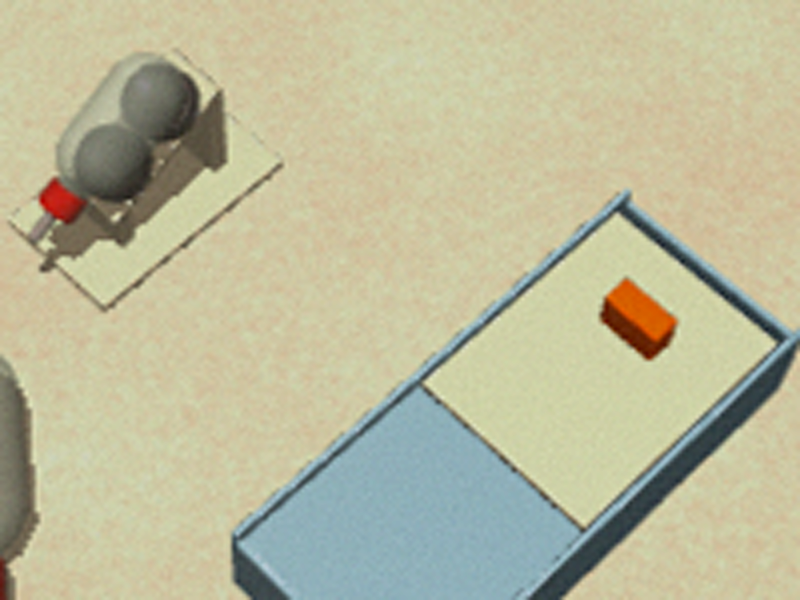

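View pics/top1.png

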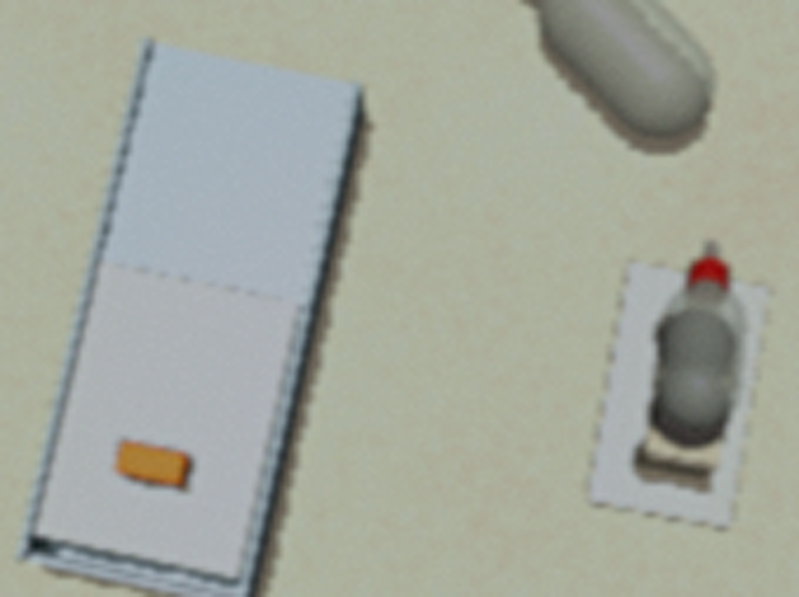

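The scene crop shows the rack base corners at (282,163), (105,309), (10,222), the bottle tip at (33,243), the block top at (627,278)–(677,322), and the cover edge at (422,384)–(585,530). The top crop shows the rack at (632,263), (770,288), (728,526), (592,500), the tip at (711,243), and the block at (120,441)–(190,459).

```bash
cat > fit.py <<'E'
import numpy as np
from scipy.optimize import least_squares
C={n:np.load(n+"0.npz") for n in("scene","top")}
O={"scene":(205,140,4),"top":(192,145,4.7)}
def proj(n,P):
    c=C[n]; p=c["V"][:3,:3]@P+c["V"][:3,3]; q=c["K"]@p; return q[:2]/q[2]
def fullpx(n,u,v): x,y,s=O[n]; return np.array([x+(u+.5)/s-.5,y+(v+.5)/s-.5])
def fit(pts,x0):
    def w(p,m): c,s=np.cos(p[2]),np.sin(p[2]); return np.array([p[0]+c*m[0]-s*m[1],p[1]+s*m[0]+c*m[1],m[2]])
    f=lambda p:np.concatenate([proj(n,w(p,np.array(m)/1000))-fullpx(n,*uv) for n,uv,m in pts])
    r=least_squares(f,x0,loss="soft_l1"); return r.x,f(r.x).reshape(-1,2)
S,T="scene","top"
box=[(S,(627,278),(-156,-22,105)),(S,(677,322),(-156,22,105)),(S,(603,303),(-134,-22,105)),
(S,(422,384),(-22,-68,75)),(S,(585,530),(-22,68,75)),(S,(778,343),(-205,68,75)),(S,(627,192),(-205,-75,77.5)),(S,(797,335),(-205,75,77.5)),(S,(236,540),(150,-75,77.5)),
(T,(120,441),(-134,22,105)),(T,(190,459),(-134,-22,105)),(T,(185,485),(-156,-22,105)),(T,(103,264),(-22,68,75)),(T,(303,303),(-22,-68,75)),
(T,(150,42),(150,75,77.5)),(T,(360,85),(150,-75,77.5)),(T,(22,555),(-205,75,77.5)),(T,(247,595),(-205,-75,77.5))]
rack=[(S,(282,163),(-85,50,8)),(S,(105,309),(85,50,8)),(S,(10,222),(85,-50,8)),(T,(632,263),(85,50,8)),(T,(770,288),(85,-50,8)),(T,(728,526),(-85,-50,8)),(T,(592,500),(-85,50,8))]
b,e=fit(box,[.6,.1,0]); print("box",b.round(4)); print(e.round(1).tolist())
r,e=fit(rack,[.6,-.2,0]); print("rackbase",r.round(4)); print(e.round(1).tolist())
tip=least_squares(lambda P:np.concatenate([proj(S,P)-fullpx(S,33,243),proj(T,P)-fullpx(T,711,243)]),[.6,-.2,.05]); print("tip",tip.x.round(4),tip.fun.round(1))
d=np.array([np.cos(r[2]),np.sin(r[2])]); m=tip.x[:2]-.098*np.cos(np.pi/6)*d
q=m-r[:2]; print("mid",m.round(4),"in base",q@d,q@[-d[1],d[0]])
E
python3 fit.py
```

```text
box [ 0.6307  0.146  -0.1947]
[[0.5, -1.6], [1.4, -1.5], [0.6, -2.6], [0.3, -1.5], [0.3, -1.4], [0.7, -1.0], [-3.8, 1.7], [-1.6, 2.3], [-6.3, 1.5], [0.0, 0.3], [-0.5, -0.4], [-1.1, 1.3], [-0.7, 0.2], [-0.5, 1.0], [-0.1, -5.6], [1.6, -5.1], [-0.1, -4.1], [0.3, -2.0]]
rackbase [ 0.5518 -0.1724 -0.1686]
[[0.3, -0.7], [-0.2, -0.2], [-0.8, -0.7], [-1.0, -0.9], [-0.1, -0.6], [0.4, 0.4], [-1.5, 0.1]]
tip [ 0.6486 -0.1896  0.0485] [-0.1 -0.  -0.1  0. ]
mid [ 0.5649 -0.1753] in base 0.013457066901866275 -0.0006878969067415898
```

The walls disagree with the cover points, so the cover is probably slightly open already. I'll add its opening to the fit.

```bash
cat >> fit.py <<'E'
print("--")
def f(p):
    o=[]
    for n,uv,m in box:
        m=np.array(m)/1000
        if m[2]!=.0775: m[0]+=p[3]
        c,s=np.cos(p[2]),np.sin(p[2])
        o.append(proj(n,np.array([p[0]+c*m[0]-s*m[1],p[1]+s*m[0]+c*m[1],m[2]]))-fullpx(n,*uv))
    return np.concatenate(o)
R=least_squares(f,[.6,.15,-.2,.01],loss="soft_l1"); print("box+q",R.x.round(4)); print(f(R.x).reshape(-1,2).round(1).tolist())
E
python3 fit.py | sed -n '/--/,$p'
```

```text
--
box+q [ 0.6196  0.1495 -0.188   0.0149]
[[-0.3, -0.7], [0.7, -0.6], [-0.2, -1.6], [-0.4, -0.3], [-0.2, -0.3], [0.0, -0.3], [-1.1, -0.7], [1.4, -0.6], [-2.2, -0.8], [0.1, -0.8], [-0.4, -1.6], [-1.0, 0.1], [-0.8, -0.8], [-0.6, -0.2], [-1.7, -2.2], [0.1, -1.9], [-1.0, -0.1], [-0.5, 1.6]]
```

```bash
cat > h.py <<'E'
import numpy as np,cv2
from scipy.spatial.transform import Rotation as Ro
from workcell import bot,hand,kinematics,get_obs,vision,hand_in
BX=np.array([.6196,.1495]); BY=-.188; RY=-.1686; M=np.array([.5649,-.1753,.100])
def u(a): return np.array([np.cos(a),np.sin(a),0])
def bp(x,y,z): return np.r_[BX+x*u(BY)[:2]+y*u(BY+np.pi/2)[:2],z]
def quat(y,z): y,z=np.array(y),np.array(z); return Ro.from_matrix(np.c_[np.cross(y,z),y,z]).as_quat()
D=np.array([0,0,-1.])
def st(msg=""):
    o=get_obs(); print(msg,"t%.1f"%o["time_s"],"p",np.round(o["position"],4),"F",np.round(o["wrist_force"],1),"w%.4f g%.1f"%(o["gripper_width"],o["grip_force"])); return o
def shot(cam,name,box=None,s=1):
    c=vision.read_camera(cam); np.savez(name+".npz",f=c["frame"],K=c["intrinsics"],V=c["view"]); f=c["frame"][...,::-1]
    if box: x,y,w,h=box; f=f[y:y+h,x:x+w]
    f=cv2.resize(f,None,fx=s,fy=s,interpolation=cv2.INTER_CUBIC); cv2.imwrite(f"pics/{name}.png",np.clip(f*1.4,0,255).astype(np.uint8))
E
python3 - <<'E'
from h import *
print(Ro.from_quat(get_obs()["orientation"]).as_matrix().round(2).tolist())
def t(n,p,q):
    j=kinematics.solve_ik(p,q); print(n,None if j is None else np.round(j,2))
for s in(1,-1):
    qg=quat(s*u(BY),D); 
    for x in(-130,40): t(f"grip{s}",bp(x/1000,0,.098),qg)
    n=np.array([*(-.5*u(RY)[:2]),-np.cos(np.pi/6)]); qb=quat(s*u(RY+np.pi/2),n)
    t(f"bot{s}",M,qb); t(f"botup{s}",M-.12*n,qb)
    t(f"pock{s}",bp(-.13,0,.037),quat(s*u(BY+np.pi/2),D)); t("up",bp(-.13,0,.2),quat(s*u(BY+np.pi/2),D))
E
```

```text
[[0.92, 0.38, -0.0], [0.38, -0.92, 0.0], [0.0, -0.0, -1.0]]
grip1 [ 0.34  0.34  1.95 -0.    0.85  0.52]
grip1 [ 0.21  0.54  1.61 -0.    0.99  0.4 ]
bot1 [-0.27  0.73  1.39 -0.05  1.55 -1.66]
botup1 [-0.26  0.72  1.15 -0.05  1.79 -1.66]
pock1 [ 0.34  0.44  1.99 -0.    0.72 -1.05]
up [ 0.34  0.21  1.87 -0.    1.07 -1.05]
grip-1 [ 0.34  0.34  1.95 -0.    0.85 -2.62]
grip-1 [ 0.21  0.54  1.61 -0.    0.99 -2.74]
bot-1 [-0.27  0.73  1.39 -0.05  1.55  1.48]
botup-1 [-0.26  0.72  1.15 -0.05  1.79  1.48]
pock-1 [ 0.34  0.44  1.99 -0.    0.72  2.1 ]
up [ 0.34  0.21  1.87 -0.    1.07  2.1 ]
```

```bash
python3 - <<'E'
from h import *
qg=quat(u(BY),D); x0=-.130
bot.reach(bp(x0,0,.22),qg); st("above")
bot.servo_line(bp(x0,0,.098),velocity=.12); st("down")
hand.move_gripper(.015,strength=30); o=st("grip")
if o["gripper_width"]>.018:
    bot.servo_line(bp(.030,0,.098),velocity=.1); st("moved")
    x=.030
    while x<.052:
        x+=.002; bot.servo_line(bp(x,0,.098),velocity=.03); o=get_obs(); f=o["wrist_force"]@u(BY)
        print(round(x,3),round(f,1),end="; ")
        if abs(f)>12: break
    st("stop")
shot("scene","s2",(205,140,200,150),4)
E
```

```text
above t2.9 p [0.4921 0.1732 0.22  ] F [-0.5  0.6  0.5] w0.0850 g0.0
down t4.1 p [0.4924 0.174  0.0986] F [-0.2 -0.4  1.1] w0.0851 g0.0
grip t4.7 p [0.4919 0.1738 0.098 ] F [ 0.3 -0.4  0.2] w0.0151 g0.0
```

View pics/s2.png

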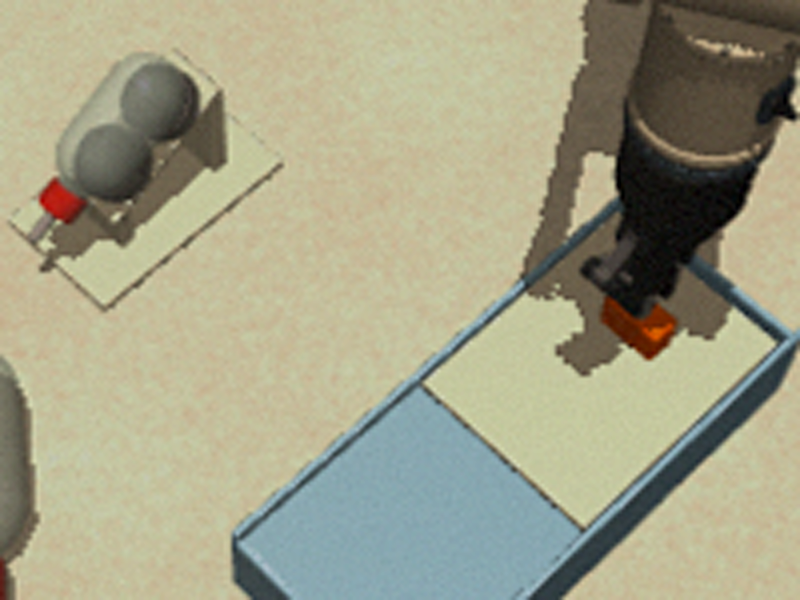

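The scene crop shows the cover unmoved. The gripper closed at about (615,285), to the upper left of the block at (640,325), so it missed. I'll check the block position against the TCP.

```bash
cat > chk.py <<'E'
from fit import *
def crop(n,P): x,y,s=O[n]; return ((proj(n,np.array(P))-[x,y]+.5)*s-.5).round(0)
for n in(S,T): print(n,"cam",(-C[n]["V"][:3,:3].T@C[n]["V"][:3,3]).round(3),"tcp",crop(n,[.4919,.1738,.098]),"tip",crop(n,[.4919,.1738,.081]))
def tri(a,b,g=(.5,.17,.1)):
    r=least_squares(lambda P:np.concatenate([proj(S,P)-fullpx(S,*a),proj(T,P)-fullpx(T,*b)]),g); print("tri",r.x.round(4),r.fun.round(2)); return r.x
tri((677,322),(118,472)) ; tri((627,278),(185,485)); tri((603,303),(190,459))
tri((422,384),(303,303)); tri((585,530),(103,264)); tri((105,309),(632,263)); tri((10,222),(770,288)); tri((282,163),(592,500))
E
python3 chk.py | tail -10; python3 -c "
from h import *
shot('wrist','w2'); shot('top','t2',(192,145,170,127),4.7)"
```

```text
scene cam [1.114 0.351 1.167] tcp [639. 314.] tip [635. 327.]
top cam [ 0.416 -0.011  1.315] tcp [152. 462.] tip [156. 464.]
tri [0.4846 0.1958 0.0996] [-0.23 -0.02 -0.25  0.11]
tri [0.4765 0.1539 0.101 ] [-0.62 -0.05 -0.68  0.3 ]
tri [0.4946 0.1505 0.0917] [ 0.02  0.    0.02 -0.01]
tri [0.5991 0.0837 0.0719] [-0.37 -0.04 -0.41  0.2 ]
tri [0.6235 0.217  0.069 ] [-0.29 -0.02 -0.34  0.16]
tri [ 0.6417 -0.1402  0.0009] [-0.31 -0.06 -0.33  0.19]
tri [ 0.6255 -0.2363  0.0024] [-0.27 -0.05 -0.28  0.16]
tri [ 0.476  -0.1122  0.0014] [-0.59 -0.09 -0.6   0.31]
```

View pics/w2.png

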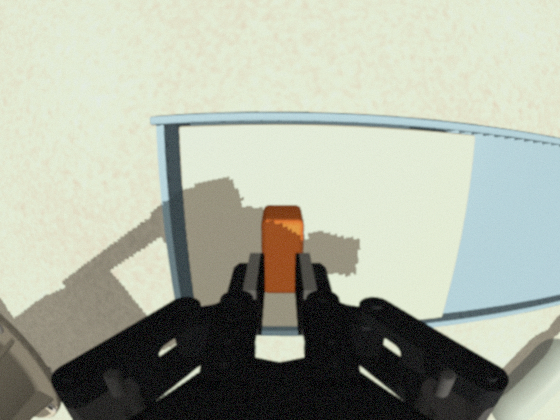

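The wrist view shows the fingers' ends at rows ~255–290, columns ~255 and ~305. The orange block spans cols 263–303, rows 205–292, with the fingers towards its −y half. I'll project the expected points into this view.

```bash
cat >> h.py <<'E'
def fish(name,P):
    c=np.load(name+".npz"); p=c["V"][:3,:3]@np.array(P)+c["V"][:3,3]; K=c["K"]
    th=np.arctan2(np.hypot(p[0],p[1]),p[2]); d=p[:2]/np.hypot(*p[:2]); return (K[:2,2]+K[0,0]*th*d).round(0)
def unfish(name,uv,z):
    c=np.load(name+".npz"); K=c["K"]; d=np.array(uv)-K[:2,2]; r=np.hypot(*d); th=r/K[0,0]
    w=c["V"][:3,:3].T@np.r_[np.sin(th)*d/r,np.cos(th)]; o=-c["V"][:3,:3].T@c["V"][:3,3]; return o+w*(z-o[2])/w[2]
def tobox(P): d=np.array(P)[:2]-BX; return (np.array([d@u(BY)[:2],d@u(BY+np.pi/2)[:2]])*1000).round(1)
E
python3 - <<'E'
from h import *
c=np.load("w2.npz"); print("K",c["K"].round(1).tolist(),"cam",(-c["V"][:3,:3].T@c["V"][:3,3]).round(3),"axis",c["V"][2,:3].round(2))
o=get_obs(); p=o["position"]; d=u(BY)
for n,P in(("tcp",p),("tip",p+[0,0,-.017]),("tip+x",p+[0,0,-.017]+.0075*d),("tip-x",p+[0,0,-.017]-.0075*d),("up30",p+[0,0,.03])): print(n,fish("w2",P))
for x in(-141,-119):
  for y in(-22,22):
    for z in(.075,.105): print("block",x,y,z,fish("w2",bp(x/1000,y/1000,z)))
print("walls", tobox(unfish("w2",(152,120),.0775)),tobox(unfish("w2",(160,120),.0775)),"cover far-left",tobox(unfish("w2",(475,137),.075)),tobox(unfish("w2",(442,317),.075)),"blk bottom", tobox(unfish("w2",(264,207),.105)),tobox(unfish("w2",(302,207),.105)))
E
```

```text
K [[325.2, 0.0, 279.4], [0.0, 325.2, 208.4], [0.0, 0.0, 1.0]] cam [0.506 0.248 0.258] axis [-0.06 -0.29 -0.95]
tcp [279. 254.]
tip [279. 242.]
tip+x [292. 242.]
tip-x [266. 242.]
up30 [279. 282.]
block -141 -22 0.075 [262. 270.]
block -141 -22 0.105 [259. 295.]
block -141 22 0.075 [260. 203.]
block -141 22 0.105 [257. 220.]
block -119 -22 0.075 [296. 270.]
block -119 -22 0.105 [299. 295.]
block -119 22 0.075 [298. 203.]
block -119 22 0.105 [301. 220.]
walls [-203.4   73.1] [-198.4   72.8] cover far-left [-5.2 66.4] [ -5.4 -68.3] blk bottom [-137.3   28.9] [-118.6   28.9]
```

View pics/t2.png

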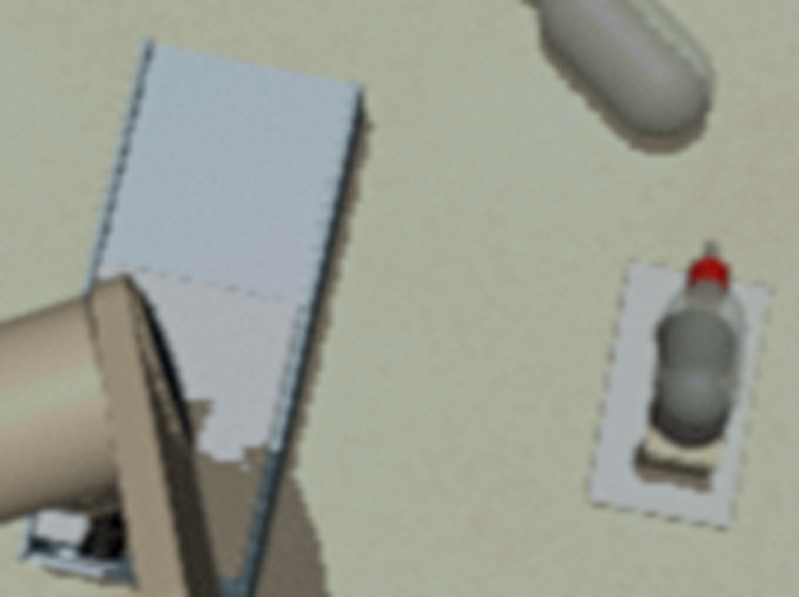

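The top crop (block hidden by the arm) and the wrist projections agree with the fit to about 2 mm, and the finger gap in the image is about the block's width. I'll test with a firmer close and a small move.

```bash
python3 - <<'E'
from h import *
st("now"); hand.move_gripper(0,strength=40); st("close")
p=get_obs()["position"]
bot.servo_line(bp(-.110,0,.098),velocity=.05); o=st("moved"); print(o["wrist_force"]@u(BY))
shot("wrist","w3")
E
```

```text
now t4.9 p [0.4919 0.1738 0.098 ] F [ 0.3  0.5 -0.5] w0.0149 g0.0
close t5.2 p [0.4919 0.1738 0.098 ] F [-0.1 -0.5 -0.7] w0.0002 g0.0
moved t5.7 p [0.5116 0.1699 0.0978] F [ 0.7  1.1 -0.4] w-0.0003 g0.0
0.4407752250310522
```

View pics/w3.png

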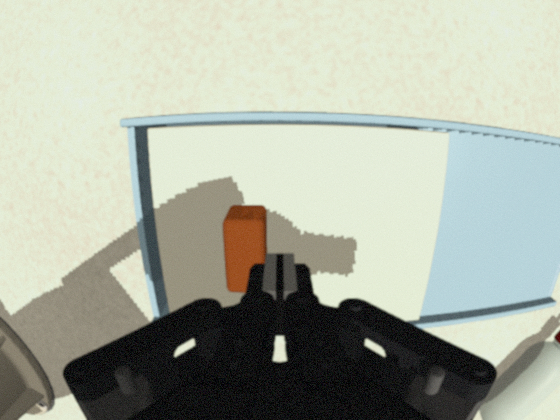

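The wrist view now shows the fingers fully shut at (280,255), with the block beside and below them at (245,250). So the tips passed above the block. I'll probe the real fingertip height on the cover, whose top is 75 mm up.

```bash
python3 - <<'E'
from h import *
print("tips",bot.tcp_to_tips)
bot.servo_line(bp(-.06,0,.098),velocity=.15); f0=get_obs()["wrist_force"][2]
z=.098
while z>.066:
    z-=.002; bot.servo_line(bp(-.06,0,z),velocity=.04); f=get_obs()["wrist_force"][2]
    if abs(f-f0)>3: break
o=st(f"contact f={f-f0:.1f} zcmd={z:.3f}")
bot.servo_line(bp(-.06,0,.12),velocity=.15); st("up")
E
```

```text
tips 0.017
contact f=0.1 zcmd=0.066 t10.2 p [0.5605 0.1607 0.0659] F [ 0.5  0.4 -0.3] w-0.0001 g0.0
up t10.8 p [0.5606 0.1607 0.12  ] F [ 0.2 -0.3 -0.1] w0.0004 g0.0
```

The fingers went to a nominal 49 mm with no contact, so the real tips sit well above the stated ones. A montage of close crops, with marks at the predicted TCP and tip, should show by how much.

```bash
cat > m.py <<'E'
from h import *
bot.dwell(.3); shot("scene","s4"); shot("wrist","w4"); o=st("at")
p=o["position"]
c=np.load("s4.npz")
def ps(P): q=c["K"]@(c["V"][:3,:3]@np.array(P)+c["V"][:3,3]); return q[:2]/q[2]
def crop(f,x,y,w,h,s,pts):
    g=cv2.resize(np.ascontiguousarray(f[y:y+h,x:x+w,::-1]),None,fx=s,fy=s,interpolation=cv2.INTER_CUBIC); g=np.clip(g*1.6,0,255).astype(np.uint8)
    for q,col in pts: cv2.drawMarker(g,tuple(((np.array(q)-[x,y]+.5)*s-.5).astype(int).tolist()),col,cv2.MARKER_CROSS,10,1)
    return g
G,B,R=(0,255,0),(255,0,0),(0,0,255)
P=[(p,G),(p+[0,0,-.017],B),(p+[0,0,.06],R)]
a=crop(c["f"],315,180,80,120,5,[(ps(q),k) for q,k in P])
w=np.load("w4.npz"); b=crop(w["f"],180,150,200,150,2,[(fish("w4",q),k) for q,k in P])
d=crop(np.load("s2.npz")["f"],330,185,80,60,5,[])
cv2.imwrite("pics/m4.png",np.hstack([a,np.vstack([b,d])]))
E
python3 m.py
```

```text
at t11.2 p [0.5604 0.1606 0.1195] F [ 0.1 -0.3 -0.3] w-0.0004 g0.0
```

View pics/m4.png

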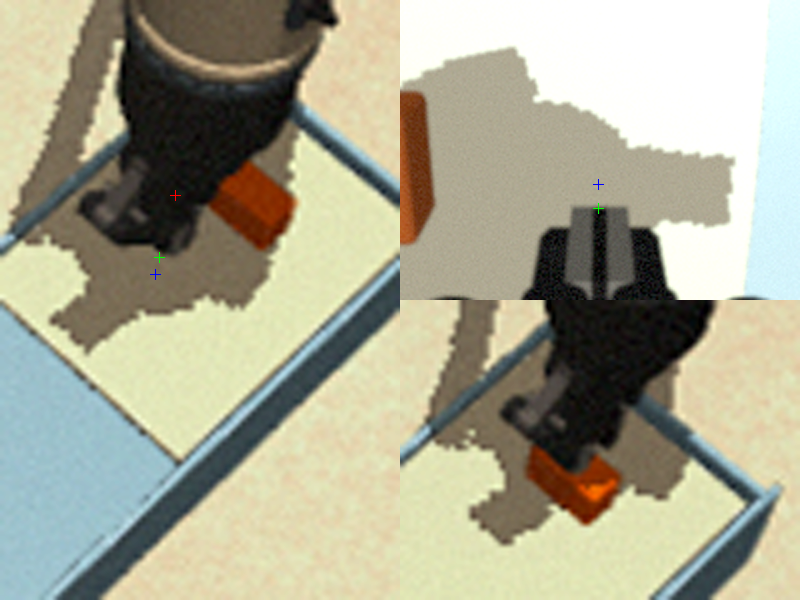

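The scene crop shows the finger ends at about (165,245), above the predicted TCP mark at (158,257). The wrist crop shows them at the TCP mark itself rather than the tip mark. The real tips are therefore roughly 20–40 mm short of nominal, so I'll probe further down under a force guard.

```bash
python3 - <<'E'
from h import *
bot.servo_line(bp(-.06,0,.066),velocity=.2); f0=get_obs()["wrist_force"][2]
z=.066;L=[]
while z>.030:
    z-=.0015; bot.servo_line(bp(-.06,0,z),velocity=.05); o=get_obs(); f=o["wrist_force"][2]-f0; L.append(round(f,1))
    if abs(f)>4: break
st(f"contact {f:.1f} z={z:.4f}"); print(L)
bot.servo_line(bp(-.06,0,.12),velocity=.25); st()
E
```

```text
contact 15.8 z=0.0555 t13.3 p [0.5622 0.1606 0.0571] F [-2.1 -4.1 15.9] w0.0002 g7.8
[np.float64(-0.8), np.float64(1.2), np.float64(0.7), np.float64(0.0), np.float64(-0.2), np.float64(3.8), np.float64(15.8)]
 t13.7 p [0.5612 0.1609 0.1209] F [ 0.  -0.9 -1.5] w-0.0001 g0.0
```

Contact came at TCP z ≈ 0.057, so the closed tips stand 18 mm behind the reported TCP. That makes the tool 35 mm shorter than stated. With that correction I'll grip the block and open the cover.

```bash
echo 'G=.037' >> h.py; python3 - <<'E'
from h import *
hand.move_gripper(.06,strength=30)
bot.servo_line(bp(-.130,0,.12),velocity=.25)
z=.061; bot.servo_line(bp(-.130,0,z),velocity=.15); st("down")
hand.move_gripper(.010,strength=30); o=st("grip")
if o["gripper_width"]>.016:
    bot.servo_line(bp(.028,0,z),velocity=.15); o=st("moved"); x=.028
    while x<.054:
        x+=.002; bot.servo_line(bp(x,0,z),velocity=.06); f=get_obs()["wrist_force"]@u(BY)
        print(round(x,3),round(f,1),end="; ")
        if abs(f)>10: break
    o=st("stop"); print(tobox(o["position"])); shot("scene","s5"); shot("wrist","w5")
E
```

```text
down t15.3 p [0.4926 0.1737 0.0611] F [0.5 0.3 1.1] w0.0599 g0.0
grip t15.7 p [0.4928 0.174  0.062 ] F [-0.1 -1.2  7.1] w0.0213 g34.1
moved t16.9 p [0.6482 0.1437 0.062 ] F [ 0.4 -2.6  5.4] w0.0214 g34.0
0.03 0.5; 0.032 1.4; 0.034 -0.4; 0.036 0.4; 0.038 -0.1; 0.04 -6.7; 0.042 -15.1; stop t18.7 p [0.6579 0.1417 0.0619] F [-15.2   0.9  16.3] w0.0216 g35.4
[39.1 -0.5]
```

The cover stopped hard at box x ≈ 39.5 mm (40 expected), so the fit holds to about 1 mm. Next I'll refine the bottle position from the red cap and then grasp it.

```bash
cat >> h.py <<'E'
from scipy.optimize import least_squares
def pr(c,P): q=c["K"]@(c["V"][:3,:3]@np.array(P)+c["V"][:3,3]); return q[:2]/q[2]
def redcap(name,guess,rad=16):
    c=np.load(name+".npz"); f=c["f"].astype(int); m=(f[...,0]>70)&(f[...,1]<.35*f[...,0])&(f[...,2]<.45*f[...,0])
    g=pr(c,guess); v,h=np.nonzero(m); k=np.hypot(h-g[0],v-g[1])<rad
    return c,(np.array([np.median(h[k]),np.median(v[k])]) if 0 else np.array([h[k].mean(),v[k].mean()])) if k.sum()>5 else None,k.sum()
def cap3(ns,guess,zf=None):
    r=[redcap(n,guess) for n in ns]; r=[(c,p) for c,p,k in r if p is not None]; print("cap px",[p.round(1) for _,p in r])
    F=lambda P:np.concatenate([pr(c,P if zf is None else np.r_[P[:2],zf])-p for c,p in r])
    s=least_squares(F,guess if zf is None else guess[:2]); return s.x,s.fun.round(2)
E
python3 - <<'E'
from h import *
a=np.r_[np.cos(np.pi/6)*u(RY)[:2],-.5]
g=M+.063*a
print("cap free",cap3(("scene0","top0"),g)); 
P,e=cap3(("scene0","top0"),g,.100-.063*.5); print("cap z fixed",P,e,"expected at 63mm",g)
d=P-M[:2]; print("along",d@u(RY)[:2]/np.cos(np.pi/6),"lat",d@u(RY+np.pi/2)[:2])
import fit
t=least_squares(lambda q:np.concatenate([fit.proj("scene",np.r_[q,.051])-fit.fullpx("scene",33,243),fit.proj("top",np.r_[q,.051])-fit.fullpx("top",711,243)]),[.65,-.19]); print("tip zfix",t.x,t.fun, "M",t.x-.098*np.cos(np.pi/6)*u(RY)[:2])
E
```

```text
cap px [array([219.5, 190. ]), array([342.5, 202. ])]
cap free (array([ 0.62511324, -0.18368077,  0.07506236]), array([-0.35, -0.07, -0.37,  0.21]))
cap px [array([219.5, 190. ]), array([342.5, 202. ])]
cap z fixed [ 0.62411783 -0.18562136] [-0.44  0.67 -0.04  0.88] expected at 63mm [ 0.61868598 -0.18445523  0.0685    ]
along 0.06940917947448234 lat -0.00023811397270836413
box [ 0.6307  0.146  -0.1947]
[[0.5, -1.6], [1.4, -1.5], [0.6, -2.6], [0.3, -1.5], [0.3, -1.4], [0.7, -1.0], [-3.8, 1.7], [-1.6, 2.3], [-6.3, 1.5], [0.0, 0.3], [-0.5, -0.4], [-1.1, 1.3], [-0.7, 0.2], [-0.5, 1.0], [-0.1, -5.6], [1.6, -5.1], [-0.1, -4.1], [0.3, -2.0]]
rackbase [ 0.5518 -0.1724 -0.1686]
[[0.3, -0.7], [-0.2, -0.2], [-0.8, -0.7], [-1.0, -0.9], [-0.1, -0.6], [0.4, 0.4], [-1.5, 0.1]]
tip [ 0.6486 -0.1896  0.0485] [-0.1 -0.  -0.1  0. ]
mid [ 0.5649 -0.1753] in base 0.013457066901866275 -0.0006878969067415898
--
box+q [ 0.6196  0.1495 -0.188   0.0149]
[[-0.3, -0.7], [0.7, -0.6], [-0.2, -1.6], [-0.4, -0.3], [-0.2, -0.3], [0.0, -0.3], [-1.1, -0.7], [1.4, -0.6], [-2.2, -0.8], [0.1, -0.8], [-0.4, -1.6], [-1.0, 0.1], [-0.8, -0.8], [-0.6, -0.2], [-1.7, -2.2], [0.1, -1.9], [-1.0, -0.1], [-0.5, 1.6]]
tip zfix [ 0.64893701 -0.18883427] [-0.02967656 -0.27851147 -0.18772199 -0.21106461] M [ 0.56526993 -0.1745928 ]
```

```bash
cat >> h.py <<'E'
M=np.array([.5652,-.1748,.100]); N=np.array([*(-.5*u(RY)[:2]),-np.cos(np.pi/6)]); GB=.040
QB=quat(u(RY+np.pi/2),N)
E
python3 - <<'E'
from h import *
p=get_obs()["position"]
hand.move_gripper(.06,strength=25); st("open")
bot.servo_line([p[0],p[1],.18],velocity=.25)
T=M+GB*N
bot.reach(T-.12*N,QB); st("approach")
hand.move_gripper(.085)
bot.servo_line(T-.03*N,velocity=.15); bot.servo_line(T,velocity=.06); st("at")
hand.move_gripper(.045,strength=25); o=st("grip")
shot("scene","s6"); shot("wrist","w6")
E
```

```text
open t19.2 p [0.661  0.1416 0.0609] F [0.4 0.6 0.3] w0.0596 g0.0
approach t21.7 p [ 0.6046 -0.1809  0.1689] F [-0.2  0.1  0.1] w0.0601 g0.0
at t23.4 p [ 0.5455 -0.1715  0.0653] F [-0.2  0.6 -0.5] w0.0849 g0.0
grip t23.8 p [ 0.5459 -0.1722  0.0658] F [ 0.2 -4.8  3.4] w0.0534 g26.6
```

```bash
cat >> h.py <<'E'
QP=quat(u(BY+np.pi/2),D)
E
python3 - <<'E'
from h import *
T=M+GB*N
bot.servo_line(T-.02*N,velocity=.05); bot.servo_line(T-.10*N,velocity=.15); st("lifted")
bot.reach(bp(-.13,0,.037+.13-GB),QP); bot.dwell(.2); o=st("hover"); print(tobox(o["position"]))
for n,c in(("s7","scene"),("t7","top"),("w7","wrist")): shot(c,n)
g=bp(-.065,0,.167)
print("cap",[x for x in cap3(("s7","t7"),g)]); P,e=cap3(("s7","t7"),g); print(tobox(P),P[2])
P,e=cap3(("s7",),g,.167); print("scene only",tobox(P))
E
```

```text
lifted t25.2 p [ 0.594  -0.1796  0.1512] F [ 0.   0.2 -0.2] w0.0532 g26.5
hover t26.8 p [0.4926 0.1732 0.1268] F [ 0.2  0.1 -1.1] w0.0529 g26.5
[-129.2   -0.5]
cap px [array([351.3, 218.4]), array([228.1, 218.4])]
cap [array([0.55447433, 0.15856567, 0.17097466]), array([-1.55, -0.14, -1.74,  0.8 ])]
cap px [array([351.3, 218.4]), array([228.1, 218.4])]
[-65.7  -3.3] 0.17097465904225875
cap px [array([351.3, 218.4])]
scene only [-70.   -1.7]
```

```bash
python3 - <<'E'
from h import *
x,y=-.13,0
bot.servo_line(bp(x,y,.052-GB),velocity=.12); bot.dwell(.2)
f0=np.mean([get_obs()["wrist_force"][2] for _ in range(3)]); st("near")
h=.052;L=[]
while h>.030:
    h-=.001; bot.servo_line(bp(x,y,h-GB),velocity=.03); o=get_obs(); f=o["wrist_force"][2]-f0; L.append(round(float(f),1))
    if f>3: break
    if np.hypot(*(o["wrist_force"][:2]))>8: print("side"); break
st(f"h={h:.3f}"); print(L)
for n,c in(("s8","scene"),("t8","top"),("w8","wrist")): shot(c,n)
g=bp(-.065,0,.037); P,e=cap3(("s8","t8"),g); print(tobox(P),P[2],e)
a=cv2.resize(np.load("s8.npz")["f"][175:295,295:415,::-1],(400,400),interpolation=cv2.INTER_CUBIC)
b=cv2.resize(np.load("w8.npz")["f"][...,::-1],(400,300)); d=cv2.resize(np.load("t8.npz")["f"][180:285,190:330,::-1],(400,300),interpolation=cv2.INTER_CUBIC)
A=np.zeros((600,400,3),np.uint8); A[:400]=a
cv2.imwrite("pics/m8.png",np.clip(np.hstack([A,np.vstack([b,d])])*1.6,0,255).astype(np.uint8))
E
```

```text
near t28.2 p [0.4924 0.174  0.0126] F [ 0.1 -0.2 -1. ] w0.0530 g26.5
h=0.037 t32.0 p [ 0.4918  0.1739 -0.0029] F [-3.2  0.9  3.7] w0.0530 g26.8
[-0.5, -0.1, 0.4, -0.9, -0.3, -1.1, -0.5, -0.0, -0.7, -0.2, -0.7, -0.2, -0.6, 2.0, 4.7]
cap px [array([345.3, 243.7])]
[-70.   -0.3] 0.03931408293488086 [ 0. -0.]
```

View pics/m8.png

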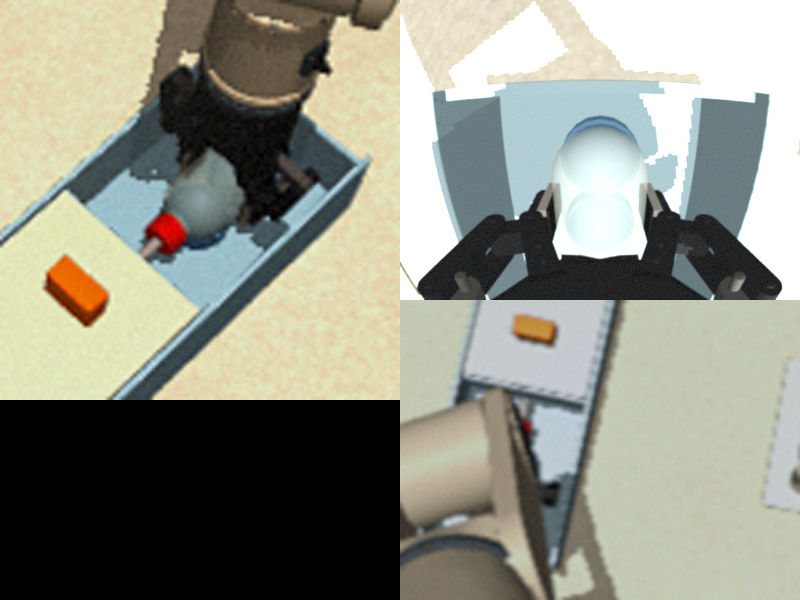

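The montage shows the bottle level over the dimples, cap away from the robot, centred between the walls, with its tube tip short of the cover edge. Contact began at the expected height with about 4 N. Now I'll release it.

```bash
python3 - <<'E'
from h import *
hand.move_gripper(.058); hand.move_gripper(.072); bot.dwell(.2); st("rel")
bot.servo_line(bp(-.13,0,.0),velocity=.04)
bot.servo_line(bp(-.13,0,.16),velocity=.2); st("up")
shot("scene","s9"); shot("top","t9"); shot("wrist","w9")
g=bp(-.065,0,.037)
for ns in(("s9",),("s9","t9")):
    P,e=cap3(ns,g,.037); print(ns,tobox(P),e)
f=np.load("w9.npz")["f"].astype(int); m=(f[...,0]>70)&(f[...,1]<.35*f[...,0])&(f[...,2]<.45*f[...,0]); v,h=np.nonzero(m); print(m.sum())
if m.sum()>5: print("wrist cap",tobox(unfish("w9",(h.mean(),v.mean()),.037)))
E
```

```text
rel t32.8 p [ 0.4919  0.1738 -0.003 ] F [ 0.1  0.  -0. ] w0.0721 g0.0
up t34.0 p [0.4912 0.1736 0.159 ] F [ 0.2 -0.  -0.2] w0.0719 g0.0
cap px [array([345.9, 243.3])]
('s9',) [-72.8  -0.5] [0. 0.]
cap px [array([345.9, 243.3]), array([230.8, 225.3])]
('s9', 't9') [-71.3   0.3] [-0.19  0.56  0.15  0.64]
519
wrist cap [-39.8 -57.3]
```

```bash
python3 - <<'E'
from h import *
g=bp(-.065,0,.037); P,e=cap3(("s9","t9"),g); print("free",tobox(P),P[2],e)
P,e=cap3(("s9","t9"),g,.045); print("z45",tobox(P),e)
c=np.load("w9.npz"); f=c["f"].astype(int); m=((f[...,0]>70)&(f[...,1]<.35*f[...,0])&(f[...,2]<.45*f[...,0])).astype(np.uint8)
n,l,s,ce=cv2.connectedComponentsWithStats(m)
for i in range(1,n):
    if s[i,4]>40: print(s[i].tolist(),ce[i].round(1),tobox(unfish("w9",ce[i],.045)))
print("expect wrist cap",fish("w9",bp(-.065,0,.045)))
E
```

```text
cap px [array([345.9, 243.3]), array([230.8, 225.3])]
free [-70.1   0.7] 0.042478347906849186 [-0.12 -0.01 -0.14  0.06]
cap px [array([345.9, 243.3]), array([230.8, 225.3])]
z45 [-69.6   0.9] [-0.09 -0.28 -0.27 -0.21]
[267, 254, 27, 20, 413] [279.7 263.9] [-66.7  -0.4]
[0, 353, 10, 13, 105] [  3.7 358.9] [ 144.2 -465.5]
expect wrist cap [280. 265.]
```

```bash
python3 - <<'E'
from h import *
f=np.load("w9.npz")["f"]
for x in(-.183,-.08,-.065,-.032,-.020): print(x,fish("w9",bp(x,0,.037)))
print("cov edge",fish("w9",bp(-.020,0,.075)))
for r in range(248,315,2): print(r,f[r,276:286:3].tolist(), end=" | " if r%4 else "\n")
E
```

```text
-0.183 [280. 138.]
-0.08 [280. 248.]
-0.065 [280. 262.]
-0.032 [280. 291.]
-0.02 [280. 300.]
cov edge [280. 323.]
248 [[100, 99, 89], [99, 98, 89], [101, 101, 92], [103, 100, 93]]
250 [[96, 95, 87], [97, 95, 87], [96, 94, 86], [95, 92, 84]] | 252 [[109, 100, 92], [109, 101, 93], [109, 99, 93], [110, 101, 93]]
254 [[118, 102, 94], [125, 110, 101], [125, 112, 101], [119, 105, 96]] | 256 [[107, 64, 59], [115, 85, 78], [112, 80, 72], [113, 64, 59]]
258 [[141, 32, 28], [145, 39, 36], [147, 35, 31], [152, 41, 36]] | 260 [[153, 36, 33], [155, 35, 30], [162, 45, 39], [156, 38, 33]]
262 [[155, 43, 38], [157, 41, 37], [161, 43, 37], [158, 41, 35]] | 264 [[153, 38, 36], [155, 37, 32], [160, 41, 38], [155, 36, 36]]
266 [[153, 36, 30], [157, 36, 33], [160, 40, 37], [156, 38, 33]] | 268 [[153, 34, 32], [160, 43, 38], [158, 42, 36], [155, 39, 33]]
270 [[153, 35, 33], [158, 39, 33], [156, 33, 31], [153, 35, 33]] | 272 [[157, 40, 38], [157, 37, 32], [158, 41, 35], [151, 34, 32]]
274 [[143, 83, 81], [148, 80, 75], [149, 82, 79], [143, 110, 111]] | 276 [[107, 108, 105], [133, 129, 122], [132, 128, 121]
[... 548 characters left out ...]
 71]]
294 [[55, 68, 68], [55, 66, 69], [59, 71, 72], [57, 68, 70]] | 296 [[60, 70, 72], [57, 66, 70], [59, 70, 73], [50, 62, 68]]
298 [[55, 68, 70], [57, 67, 71], [55, 67, 69], [59, 70, 75]] | 300 [[54, 65, 68], [55, 65, 66], [55, 65, 70], [54, 65, 67]]
302 [[54, 65, 69], [56, 67, 70], [56, 68, 70], [56, 67, 69]] | 304 [[55, 66, 69], [58, 68, 71], [53, 65, 68], [58, 68, 69]]
306 [[57, 67, 70], [55, 68, 70], [60, 71, 74], [54, 67, 69]] | 308 [[56, 67, 69], [57, 66, 71], [53, 64, 66], [55, 64, 67]]
310 [[57, 66, 70], [56, 66, 69], [48, 61, 66], [54, 66, 69]] | 312 [[62, 73, 75], [58, 71, 74], [56, 66, 70], [62, 72, 75]]
314 [[116, 135, 138], [121, 139, 143], [117, 136, 141], [117, 135, 139]] |
```

The tube tip shows at wrist row 290.5 (291 expected for a perfect seat), so the bottle is seated within about 1 mm. Now I'll close the cover.

```bash
python3 - <<'E'
from h import *
qg=quat(u(BY),D); z=.063
bot.reach(bp(.0395,0,.14),qg)
hand.move_gripper(.06,strength=30)
bot.servo_line(bp(.0395,0,z),velocity=.15); st("down")
hand.move_gripper(.010,strength=30); o=st("grip")
if o["gripper_width"]>.016:
    bot.servo_line(bp(-.138,0,z),velocity=.1); st("moved"); x=-.138
    while x>-.152:
        x-=.002; bot.servo_line(bp(x,0,z),velocity=.05); f=get_obs()["wrist_force"]@u(BY); print(round(x,3),round(f,1),end="; ")
        if abs(f)>9: break
    o=st("stop"); print(tobox(o["position"]))
    hand.move_gripper(.06); p=get_obs()["position"]; bot.servo_line([p[0],p[1],.16],velocity=.2); st("up")
    for n,c in(("s10","scene"),("w10","wrist")): shot(c,n)
E
```

```text
down t36.4 p [0.6589 0.1422 0.0635] F [ 0.9 -0.6  0.8] w0.0600 g0.0
grip t36.9 p [0.6581 0.1424 0.0643] F [-4.6  0.8  7.4] w0.0216 g31.3
moved t38.8 p [0.4851 0.1762 0.0642] F [0.4 3.3 8.1] w0.0219 g31.6
-0.14 0.0; -0.142 -0.0; -0.144 -0.5; -0.146 -0.4; -0.148 5.0; -0.15 14.8; stop t40.3 p [0.4765 0.178  0.0643] F [14.2 -4.8 -2.1] w0.0213 g31.1
[-145.9    1.2]
up t41.4 p [0.4714 0.1774 0.1594] F [-0.9 -0.1 -0.2] w0.0600 g0.0
```

```bash
python3 - <<'E'
from h import *
f=np.load("w10.npz")["f"].astype(int); m=((f[...,0]>80)&(f[...,1]<.6*f[...,0])&(f[...,2]<.3*f[...,0])).astype(np.uint8)
n,l,s,c=cv2.connectedComponentsWithStats(m); i=1+s[1:,4].argmax(); x,y,w,h=s[i,:4]; print(s[i]); e=tobox(unfish("w10",(x+w/2,y+h/2),.100)); print("block",e)
if abs(e[0]+145)<8: print(hand_in())
E
```

```text
[ 273  183   29   63 1176]
block [-145.3    2.4]
the job is handed in; nothing more can be done
None
```

The bottle is in the pocket with its cap pointing away from the robot, the cover is slid fully shut over it, and the job was handed in at about 41 s; the hand-in call gave no pass or fail result.

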